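# Sanding block into the push-to-open drawer

## Task

Put the cork sanding block away in the drawer of the small dark desk chest. The drawer has no handle: press its front in until you feel the stop and let go so that it springs out, lay the block flat inside, then press the front in to the stop again so that it latches and stays shut. Press gently, never with more than 15 N, and leave the other things on the table where they are.

Things in the scene. Friction and masses are not known exactly. Their poses are not given: they have to be found in the camera images.
- chest: Dark wooden desk chest, fixed to the table, 150 mm deep (x), 190 mm wide (y), 118 mm high; origin under its middle at table height, x axis from front to back (the way the drawer is pressed in), z up. One drawer at the top over an open pigeonhole with a paint tube in it. Do not press chest or drawer with more than 15 N: it strains the latch.
- drawer (a joint): Drawer travel in m: about 0 latched shut, 0.085 sprung fully out, below 0 pressed in. Push-push latch: press in to a firm stop, anywhere from 5 to 11 mm further in than latched (set differently each time, not visible); only the last millimetre changes the latch over. Let go after that, a shut drawer springs out in about a second and one that was out stays shut. A shorter press changes nothing.
- drawer_front (a point): Middle of the outer face of the drawer's front, 90 mm above the table, moves with the drawer, axes as the chest's. Lighter brown board 186 mm wide, 53 to 115 mm above the table, 12 mm thick; shut, it stands 13 mm off the carcass. The spring pushes out with 1.5 N when out and 4 N when in, the latch makes it 5 to 6 N just before the stop; 8 to 10 N, pressed slowly, means the stop.
- drawer_cell (a point): Middle of the floor of the drawer's compartment, 71 mm above the table, 61 mm behind the front's outer face, moves with the drawer, axes as the chest's. Inside 98 mm long (x) by 154 mm wide (y), walls 27 mm high; with the drawer fully out all of it lies in front of the carcass, and 37 mm of height pass under the chest's top.
- block_center (a point): Centre of the cork-brown sanding block, loose on the table, 40 mm (its x) by 70 mm (its y) by 24 mm high, about 40 g; z up.
- paint_tin: Bystander: closed round paint tin, 103 mm across, 120 mm high, about 0.9 kg, origin under its middle.
- putty_rubber: Bystander: small grey putty rubber, 26 x 42 x 12 mm, origin under its middle.

How it is judged:
By the outcome, as a careful person would: the job done as asked, in the order asked, and still so for the second after the job is handed in, with the robot touching nothing.
It also fails if it takes over 67 s, if anything falls off the work surface, if the arm or the gripper's body presses on something with over 40 N, if the wrist force passes 120 N, or if a joint passes its speed limit or range.

## Robot

A 6-joint arm with a two-finger parallel gripper is mounted at the origin on a cart in front of the work surface, level with it; the furniture and walls round the work are solid. World frame = base frame: x ahead of the robot, y to its left, z up, the work surface at z = 0. Lengths are in m, angles in rad, forces in N, time in s.
With the tool pointing down it reaches from about 0.35 to 0.875 m from the base axis. Payload 4.2 kg.
Tool frame: the origin (TCP) lies at the very end of the fingers, on their centre line; the grasp point (between the pads) lies 19 mm behind it; z points along the fingers, y is the line along which they close (so a half turn about z gives the same grasp; the last joint's range is limited). The gripper opens to 87 mm and grips with 3 to 60 N. Pads are 19 mm wide; open, the fingers measure 117 mm over their backs; the gripper's body (75 mm by 190 mm) begins 51 mm behind the grasp point.
Start: joints at [-0.966, 0.385, 0.008, 0, -1.194, -0.259], TCP at [0.212, -0.588, 0.223] pointing down, gripper open.
Joint ranges: [-3.14, 3.14], [-1.21, 2.06], [-1.07, 1.41], [-3.16, 2.05], [-2.99, -0.16], [-3.1, 3.1]. Speed limits (rad/s): [2.79, 2.79, 3.14, 3.14, 3.14, 3.14].

## Interface

Orientations are given as a unit quaternion [w, x, y, z].
In Python, from cell import env, optics gives the robot as it stands.
- The arm moves only by the tool step_arm, never from a script. Its argument "commands" is a list of rows, each a list of 7 numbers: the closure, from 0 (fully open) to 1 (shut), then the shift along the tool's x, y, z in mm, then the turn, a rotation vector about the tool's x, y, z in degrees. In form: [[grip, dx, dy, dz, rx, ry, rz], ...]. A call has exactly 5 rows; each row is the pose to reach, as a shift and turn from the pose commanded when the call began, along the tool's axes at that moment; what a row does not reach only later rows make up. A row lasts 1/12 s, in which the tool goes at most 41.7 mm and 7.16 degrees, less where a joint would pass 70% of its speed; a pose out of reach is approached as far as the arm can. A call with a gripper value outside its range is refused whole. The fingers move at their own pace and stop on an object; the grip force is fixed at half the most. Time passes only in rows, so rows that repeat a pose let the fingers close, or fill a call up. It gives the time, the measured TCP pose, the force, the opening and the grip force at its end, in the units of the state.
- env.read_state(): the state, without advancing time (a new reading comes with each control period).
- optics.get_image(name): name is "side" or "top"; returns a dict with "pixels" (420x560x3 uint8, red, green, blue), "intrinsics" (3x3 intrinsics, pixels), "eye" and "rotation" of the camera in the world. Camera axes: x right, y up, looking along -z (the intrinsics and any distortion apply to the point x, -y, -z); pixel columns grow to the right and rows downward; lengths in m; the calibration is good to about 2 mm. A picture is of the moment at which its call begins. There is no depth.
- env.job_done(): hands the job in; it is judged then, once.
The state is a dict: "time": time; "joints": joint angles; "qvel": joint speeds; "joint_efforts": joint torques, N m; "tcp_pos": TCP position; "eef_rot": TCP orientation; "contact_force": force on the tool from outside, world axes, zero at the start; "torque": the same for the moment, N m; "grip_width": finger opening in m; "grip_force": force on a finger pad.
Only numpy, scipy, OpenCV 4.12 (cv2) and the standard library are available. Lean on these libraries where they do the work, as an engineer would, in place of code of your own. Each camera call takes 0.05 s, during which the arm holds its last target. There are 200 camera calls.

## Working session

There is one attempt and no reset: what is moved stays moved. The work goes in short steps, Python scripts to look and compute and a tool call to move; the robot and the scene stay as the last step left them, time stands still between calls to the robot, and variables do not carry over. Pictures are saved under pics/ and viewed, at most 10 in all, crops included, and the job is handed in when it is done.

Besides the shell and the picture viewer there is one more tool, called by a JSON object that holds its "fn" and its "kwargs". step_arm: Moves the arm, as the interface text tells. Its arguments: {"type":"object","properties":{"commands":{"type":"array"}},"required":["commands"]}

```bash
mkdir -p pics; python3 - <<'E'
from cell import env, optics
import cv2,numpy as np
for n in ("top","side"):
    d=optics.get_image(n); cv2.imwrite(f"pics/{n}0.png",d["pixels"][:,:,::-1])
    print(n,{k:np.round(v,4).tolist() if not isinstance(v,str) else v for k,v in d.items() if k!="pixels"})
s=env.read_state(); print(s)
E
```

```text
top {'intrinsics': [[486.4378, 0.0, 280.526], [0.0, 486.4378, 211.1463], [0.0, 0.0, 1.0]], 'eye': [0.4152, -0.3319, 0.9689], 'rotation': [0.7117, 0.0237, -0.0189, -0.7019]}
side {'intrinsics': [[405.2041, 0.0, 275.323], [0.0, 405.2041, 206.9303], [0.0, 0.0, 1.0]], 'eye': [0.1365, 0.3423, 0.7707], 'rotation': [-0.2025, -0.1012, 0.3937, 0.8909]}
{'time': 0.1, 'joints': array([-9.66417447e-01,  3.85451536e-01,  6.74107088e-03, -4.31731792e-04,
       -1.19402884e+00, -2.58590599e-01]), 'qvel': array([ 0.0015152 , -0.00213522,  0.00482696,  0.00343939,  0.00178536,
       -0.00121197]), 'joint_efforts': array([-2.40032359e-04, -3.91688633e+01,  1.87936163e+01,  4.23190489e+00,
        1.34873684e-02, -7.30402780e-05]), 'tcp_pos': array([ 0.21165135, -0.58747863,  0.22157809]), 'eef_rot': array([-2.24037973e-04, -1.71955544e-01,  9.85104211e-01,  9.66361193e-04]), 'contact_force': array([ 0.03480924, -0.36209417,  0.30767005]), 'torque': array([ 0.0347356 , -0.00982844,  0.06032784]), 'grip_force': 0.0, 'grip_width': 0.08685674383767868}
```

View pics/top0.png

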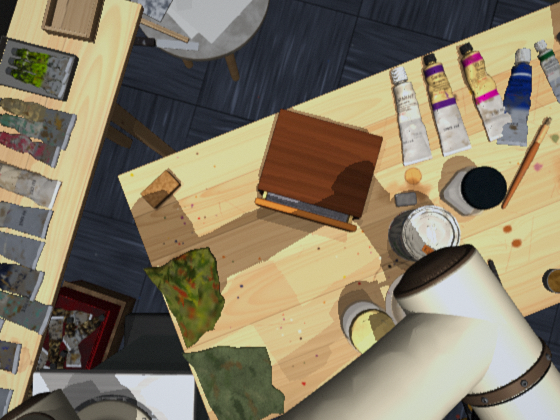

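View pics/side0.png

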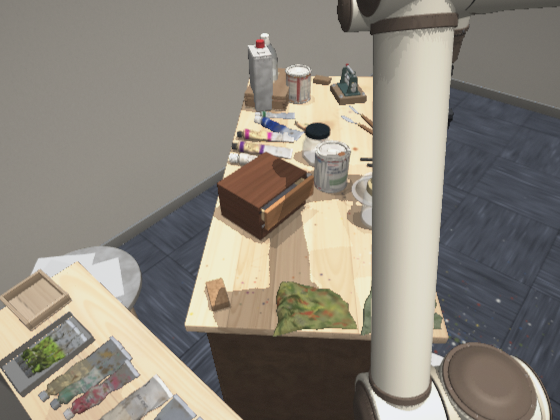

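The top view shows the chest (dark top, corners about (283,110), (383,137), (258,190)), with the drawer front along (256,198)–(355,229). The block is at (160,188), the rubber at (405,199) and the tin at (425,235). The side view shows the block at (217,294).

```bash
cat > h.py <<'E'
import numpy as np, cv2
from scipy.spatial.transform import Rotation as R
from cell import env, optics
def rot(q): return R.from_quat(np.roll(np.asarray(q,float),-1))
def ray(d,uv,z):
    K=d["intrinsics"]; v=np.array([(uv[0]-K[0,2])/K[0,0],-(uv[1]-K[1,2])/K[1,1],-1.])
    w=rot(d["rotation"]).apply(v); e=np.asarray(d["eye"]); return e+w*(z-e[2])/w[2]
def proj(d,P):
    K=d["intrinsics"]; c=rot(d["rotation"]).inv().apply(np.atleast_2d(P)-d["eye"])
    return np.c_[K[0,2]+K[0,0]*c[:,0]/-c[:,2], K[1,2]-K[1,1]*c[:,1]/-c[:,2]]
E
python3 - <<'E'
from h import *
d=optics.get_image("top"); p=d["pixels"][:,:,::-1]
a=cv2.resize(p[100:240,240:400],None,fx=3.5,fy=3.5,interpolation=cv2.INTER_CUBIC)
b=cv2.resize(p[160:220,135:190],None,fx=4,fy=4,interpolation=cv2.INTER_CUBIC)
c=np.zeros((490,560+220,3),np.uint8); c[:490,:560]=a; c[:240,560:]=b
cv2.imwrite("pics/crop.png",c)
for uv,z in [((283,110),.118),((383,137),.118),((258,190),.118),((256,198),.115),((355,229),.115),((160,188),.024),((405,199),.012),((430,232),.12)]: print(uv,ray(d,uv,z).round(4))
E
```

```text
(283, 110) [ 0.6463 -0.3277  0.118 ]
(383, 137) [ 0.6001 -0.5049  0.118 ]
(258, 190) [ 0.5031 -0.2857  0.118 ]
(256, 198) [ 0.4892 -0.2822  0.115 ]
(355, 229) [ 0.437  -0.4568  0.115 ]
(160, 188) [ 0.5141 -0.0889  0.024 ]
(405, 199) [ 0.5001 -0.57    0.012 ]
(430, 232) [ 0.4335 -0.5865  0.12  ]
```

View pics/crop.png

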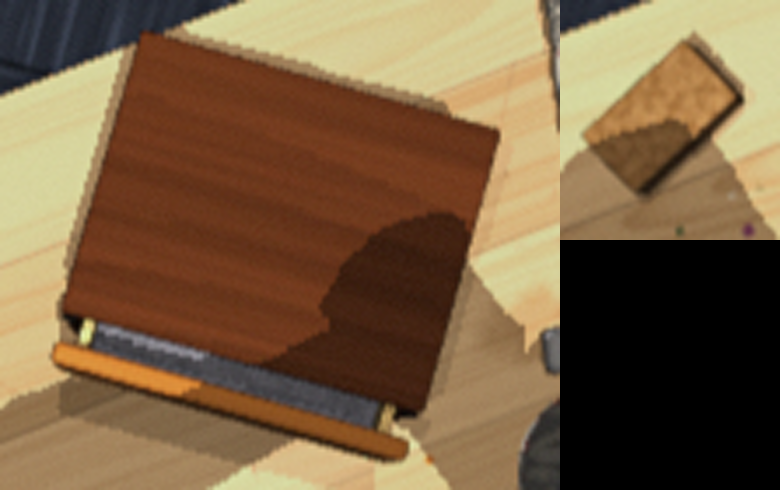

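The crop shows the chest top corners (281,109), (383,138), (360,218), (258,186), and the front's outer edge from (256,204) to (352,231). The block's top corners are (167.5,169.5), (180,184), (155,207), (141,194).

```bash
python3 - <<'E'
from h import *
d=optics.get_image("top")
def fit(uv,z,loc):
    P=np.array([ray(d,u,z)[:2] for u in uv]); L=np.array(loc); 
    H=(L-L.mean(0)).T@(P-P.mean(0)); U,S,V=np.linalg.svd(H); Rm=V.T@U.T
    t=P.mean(0)-Rm@L.mean(0); print("res mm",((P-(L@Rm.T+t))*1000).round(1).tolist())
    return t,np.arctan2(Rm[1,0],Rm[0,0])
t,a=fit([(280.9,109.4),(382.6,137.7),(360,217.7),(258.6,186.5)],.118,[(.075,.095),(.075,-.095),(-.075,-.095),(-.075,.095)])
print("chest",t,np.degrees(a))
for uv in [(257,205),(352,231)]:
    q=ray(d,uv,.115)[:2]-t; c,s=np.cos(a),np.sin(a); print("front pt local",c*q[0]+s*q[1],-s*q[0]+c*q[1])
c,s=np.cos(a),np.sin(a)
f=t+np.array([c,s])*-.100; print("front shut",f)
t2,a2=fit([(167.5,169.5),(180,183.75),(155,206.75),(141.25,193.75)],.024,[(-.02,-.035),(.02,-.035),(.02,.035),(-.02,.035)][::-1])
print("block",t2,np.degrees(a2))
t2,a2=fit([(167.5,169.5),(180,183.75),(155,206.75),(141.25,193.75)],.024,[(.02,.035),(.02,-.035),(-.02,-.035),(-.02,.035)])
t2,a2=fit([(167.5,169.5),(180,183.75),(155,206.75),(141.25,193.75)],.024,[(-.02,.035),(.02,.035),(.02,-.035),(-.02,-.035)])
print("block",t2,np.degrees(a2))
E=0
s=env.read_state(); print(rot(s["eef_rot"]).as_matrix().round(3))
E
```

```text
res mm [[-3.5, -0.4], [-1.0, 2.3], [1.5, 1.4], [3.0, -3.3]]
chest [ 0.55305281 -0.39494178] -15.555743892536324
front pt local -0.10311076733734689 0.08624015363215791
front pt local -0.10005980009825594 -0.086600594948439
front shut [ 0.45671581 -0.3681242 ]
res mm [[-1.3, -0.6], [-0.4, 2.0], [2.7, -0.6], [-0.9, -0.8]]
block [ 0.51335632 -0.09077568] -135.78832073844237
res mm [[-1.6, -22.0], [20.6, 1.8], [2.9, 20.8], [-21.9, -0.6]]
res mm [[-1.3, -0.6], [-0.4, 2.0], [2.7, -0.6], [-0.9, -0.8]]
block [ 0.51335632 -0.09077568] -135.78832073844237
[[-0.941 -0.339 -0.001]
 [-0.339  0.941  0.001]
 [ 0.     0.001 -1.   ]]
```

```bash
cat >> h.py <<'E'
def go(x,y,z,xang):
    s=env.read_state(); r=rot(s["eef_rot"]); a=np.radians(xang)
    T=np.array([[np.cos(a),np.sin(a),0],[np.sin(a),-np.cos(a),0],[0,0,-1]])
    print("t",round(s["time"],2),"shift mm",(r.inv().apply(np.array([x,y,z])-s["tcp_pos"])*1000).round(1),
     "turn deg",np.degrees((r.inv()*R.from_matrix(T)).as_rotvec()).round(2),"F",s["contact_force"].round(2),"tcp",s["tcp_pos"].round(4))
E
python3 - <<'E'
from h import *
go(.399,-.352,.16,164.4)
E
```

```text
t 0.2 shift mm [-256.   158.2   62. ] turn deg [ 8.000e-02 -3.000e-02  3.541e+01] F [ 0.6   0.11 -0.48] tcp [ 0.2117 -0.5877  0.2218]
```

{"fn": "step_arm", "kwargs": {"commands": [[1,-26,16,6,0,0,7],[1,-52,32,12,0,0,14],[1,-80,49,19,0,0,21],[1,-108,66,26,0,0,28],[1,-134,83,32,0,0,35.4]]}}

```text
time: 0.62
tcp_pos: [0.3104, -0.463, 0.1899]
eef_rot: [-0.0, 0.137, 0.991, 0.0]
contact_force: [0.8, 0.4, 0.3]
grip_width: 0.0615
grip_force: 0.0
```

```bash
python3 - <<'E'
from h import *
go(.399,-.352,.085,164.4)
E
```

```text
t 0.62 shift mm [-55.3 130.8 104.9] turn deg [ 0.03 -0.03 -0.12] F [0.75 0.35 0.26] tcp [ 0.3104 -0.463   0.1899]
```

{"fn": "step_arm", "kwargs": {"commands": [[1,-11,26,21,0,0,0],[1,-22,52,42,0,0,0],[1,-33,78,63,0,0,0],[1,-44,105,84,0,0,0],[1,-55,131,105,0,0,0]]}}

```text
time: 1.03
tcp_pos: [0.3981, -0.3514, 0.0848]
eef_rot: [0.0, 0.134, 0.991, -0.0]
contact_force: [0.0, -0.4, 0.9]
grip_width: 0.0282
grip_force: 0.0
```

{"fn": "step_arm", "kwargs": {"commands": [[1,-8,0,0,0,0,0],[1,-16,0,0,0,0,0],[1,-24,0,0,0,0,0],[1,-30,0,0,0,0,0],[1,-30,0,0,0,0,0]]}}

```text
time: 1.45
tcp_pos: [0.428, -0.3622, 0.0864]
eef_rot: [0.001, 0.134, 0.991, -0.001]
contact_force: [-0.3, 0.1, -0.8]
grip_width: 0.0016
grip_force: 0.0
```

```bash
python3 - <<'E'
from h import *
go(.4567-.0095*.963,-.3681+.0095*.268,.085,164.4)
d=optics.get_image("top"); p=d["pixels"][100:260,220:420,::-1]; cv2.imwrite("pics/t1.png",cv2.resize(p,None,fx=3,fy=3,interpolation=cv2.INTER_CUBIC))
E
```

```text
t 1.45 shift mm [-19.7   2.    1.5] turn deg [-0.05  0.17  0.21] F [-0.28  0.11 -0.76] tcp [ 0.428  -0.3622  0.0864]
```

View pics/t1.png

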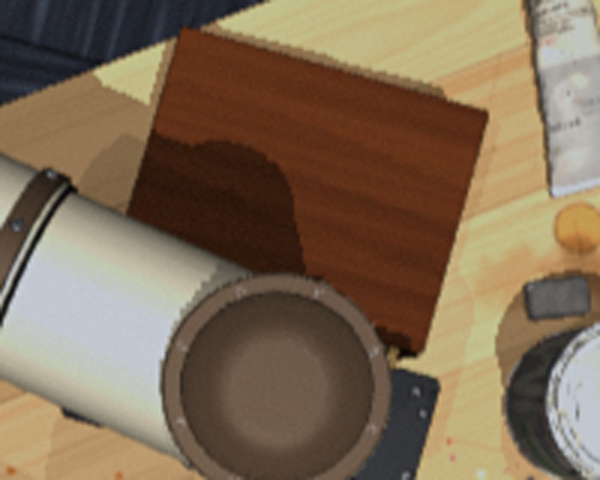

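The picture shows the gripper in front of the drawer, centred on it at about (275,385) in the crop, and nothing else has moved. I'll press slowly.

{"fn": "step_arm", "kwargs": {"commands": [[1,-4,1,0,0,0,0],[1,-8,2,0,0,0,0],[1,-11,2,0,0,0,0],[1,-14,2,0,0,0,0],[1,-14,2,0,0,0,0]]}}

```text
time: 1.92
tcp_pos: [0.4411, -0.3627, 0.0857]
eef_rot: [0.0, 0.133, 0.991, -0.0]
contact_force: [-0.3, -0.4, 0.0]
grip_width: 0.0002
grip_force: 0.0
```

{"fn": "step_arm", "kwargs": {"commands": [[1,-1,0,0,0,0,0],[1,-2,0,0,0,0,0],[1,-3,0,0,0,0,0],[1,-4,0,0,0,0,0],[1,-4,0,0,0,0,0]]}}

```text
time: 2.33
tcp_pos: [0.4445, -0.3635, 0.0856]
eef_rot: [0.0, 0.134, 0.991, -0.0]
contact_force: [0.3, -0.9, 0.4]
grip_width: 0.0
grip_force: 0.0
```

{"fn": "step_arm", "kwargs": {"commands": [[1,-1,0,0,0,0,0],[1,-2,0,0,0,0,0],[1,-3,0,0,0,0,0],[1,-4,0,0,0,0,0],[1,-4,0,0,0,0,0]]}}

```text
time: 2.75
tcp_pos: [0.4474, -0.3642, 0.0854]
eef_rot: [-0.001, 0.134, 0.991, 0.0]
contact_force: [-4.9, 1.4, 2.5]
grip_width: 0.0005
grip_force: 2.3
```

{"fn": "step_arm", "kwargs": {"commands": [[1,-0.5,0,0,0,0,0],[1,-1,0,0,0,0,0],[1,-1.5,0,0,0,0,0],[1,-2,0,0,0,0,0],[1,-2,0,0,0,0,0]]}}

```text
time: 3.17
tcp_pos: [0.45, -0.365, 0.0854]
eef_rot: [-0.0, 0.134, 0.991, 0.0]
contact_force: [-4.2, 1.4, 1.6]
grip_width: 0.0006
grip_force: 2.3
```

{"fn": "step_arm", "kwargs": {"commands": [[1,-0.5,0,0,0,0,0],[1,-1,0,0,0,0,0],[1,-1.5,0,0,0,0,0],[1,-2,0,0,0,0,0],[1,-2,0,0,0,0,0]]}}

```text
time: 3.58
tcp_pos: [0.4518, -0.3655, 0.0854]
eef_rot: [-0.0, 0.134, 0.991, 0.0]
contact_force: [-5.1, 0.7, 1.9]
grip_width: 0.0006
grip_force: 2.5
```

{"fn": "step_arm", "kwargs": {"commands": [[1,-0.3,0,0,0,0,0],[1,-0.6,0,0,0,0,0],[1,-0.9,0,0,0,0,0],[1,-1.2,0,0,0,0,0],[1,-1.2,0,0,0,0,0]]}}

```text
time: 4.0
tcp_pos: [0.4529, -0.3657, 0.0854]
eef_rot: [-0.0, 0.134, 0.991, 0.0]
contact_force: [-5.3, 0.7, 2.3]
grip_width: 0.0006
grip_force: 2.6
```

{"fn": "step_arm", "kwargs": {"commands": [[1,-0.3,0,0,0,0,0],[1,-0.6,0,0,0,0,0],[1,-0.8,0,0,0,0,0],[1,-1,0,0,0,0,0],[1,-1,0,0,0,0,0]]}}

```text
time: 4.42
tcp_pos: [0.4531, -0.3658, 0.0854]
eef_rot: [-0.001, 0.134, 0.991, 0.0]
contact_force: [-6.4, 2.6, 2.6]
grip_width: 0.0006
grip_force: 3.4
```

{"fn": "step_arm", "kwargs": {"commands": [[1,-0.2,0,0,0,0,0],[1,-0.4,0,0,0,0,0],[1,-0.6,0,0,0,0,0],[1,-0.8,0,0,0,0,0],[1,-0.8,0,0,0,0,0]]}}

```text
time: 4.83
tcp_pos: [0.4532, -0.3658, 0.0854]
eef_rot: [-0.002, 0.134, 0.991, 0.001]
contact_force: [-7.4, 2.5, 4.3]
grip_width: 0.0006
grip_force: 4.0
```

{"fn": "step_arm", "kwargs": {"commands": [[1,-0.2,0,0,0,0,0],[1,-0.4,0,0,0,0,0],[1,-0.5,0,0,0,0,0],[1,-0.6,0,0,0,0,0],[1,-0.6,0,0,0,0,0]]}}

```text
time: 5.25
tcp_pos: [0.4533, -0.3658, 0.0854]
eef_rot: [-0.002, 0.134, 0.991, 0.001]
contact_force: [-9.2, 2.5, 5.3]
grip_width: 0.0006
grip_force: 4.5
```

The stop is reached at about 9.5 N, so I'll let go and back off.

{"fn": "step_arm", "kwargs": {"commands": [[1,35,0,0,0,0,0],[1,75,0,0,0,0,0],[1,115,0,0,0,0,0],[1,130,0,-30,0,0,0],[1,130,0,-65,0,0,0]]}}

```text
time: 5.67
tcp_pos: [0.3261, -0.3303, 0.149]
eef_rot: [-0.002, 0.134, 0.991, 0.001]
contact_force: [2.2, -0.6, 0.5]
grip_width: 0.0006
grip_force: 0.0
```

```bash
python3 - <<'E'
from h import *
go(.513,-.091,.15,134.2)
E
```

```text
t 5.67 shift mm [-116.4  280.4   -1.1] turn deg [ 0.04 -0.3  30.36] F [ 2.22 -0.6   0.49] tcp [ 0.3261 -0.3303  0.149 ]
```

{"fn": "step_arm", "kwargs": {"commands": [[0,-10,30,0,0,0,6],[0,-22,60,0,0,0,12],[0,-36,92,0,0,0,18],[0,-50,124,0,0,0,24],[0,-64,156,0,0,0,30.4]]}}

```text
time: 6.08
tcp_pos: [0.4368, -0.1975, 0.1517]
eef_rot: [0.004, 0.391, 0.92, 0.001]
contact_force: [0.8, 0.4, 0.3]
grip_width: 0.0262
grip_force: 0.0
```

```bash
python3 - <<'E'
from h import *
go(.513,-.091,.09,134.2)
E
```

```text
t 6.08 shift mm [ 24.1 128.5  62.2] turn deg [ 0.27  0.33 -0.24] F [0.82 0.37 0.25] tcp [ 0.4368 -0.1975  0.1517]
```

{"fn": "step_arm", "kwargs": {"commands": [[0,6,32,15,0,0,0],[0,12,64,30,0,0,0],[0,18,96,45,0,0,0],[0,24,128,62,0,0,0],[0,24,128,62,0,0,0]]}}

```text
time: 6.5
tcp_pos: [0.5127, -0.0881, 0.0864]
eef_rot: [0.002, 0.386, 0.922, 0.001]
contact_force: [-1.0, -0.6, 0.3]
grip_width: 0.0593
grip_force: 0.0
```

```bash
python3 - <<'E'
from h import *
go(.5133,-.0908,.005,134.2)
d=optics.get_image("top"); p=d["pixels"][100:300,100:420,::-1]; cv2.imwrite("pics/t2a.png",cv2.resize(p,None,fx=2.5,fy=2.5,interpolation=cv2.INTER_CUBIC))
d=optics.get_image("side"); p=d["pixels"][140:340,160:400,::-1]; cv2.imwrite("pics/s2.png",cv2.resize(p,None,fx=3,fy=3,interpolation=cv2.INTER_CUBIC))
E
```

```text
t 6.5 shift mm [-2.2 -1.7 81.4] turn deg [0.18 0.13 0.34] F [-0.97 -0.56  0.26] tcp [ 0.5127 -0.0881  0.0864]
```

View pics/t2a.png

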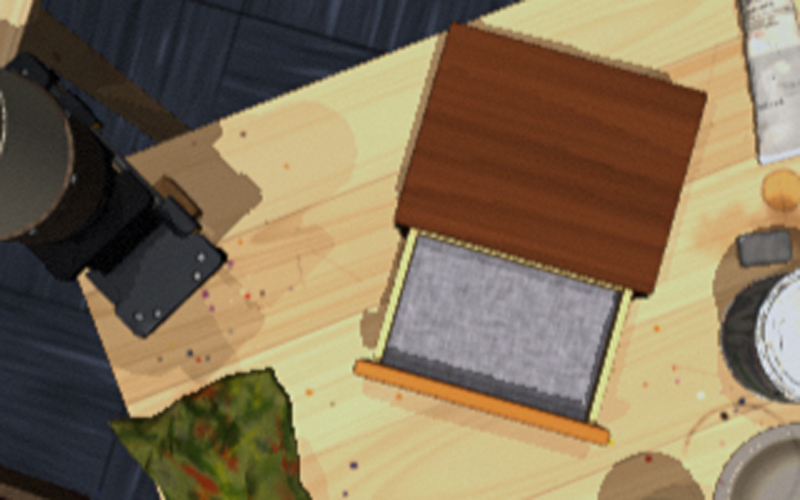

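View pics/s2.png

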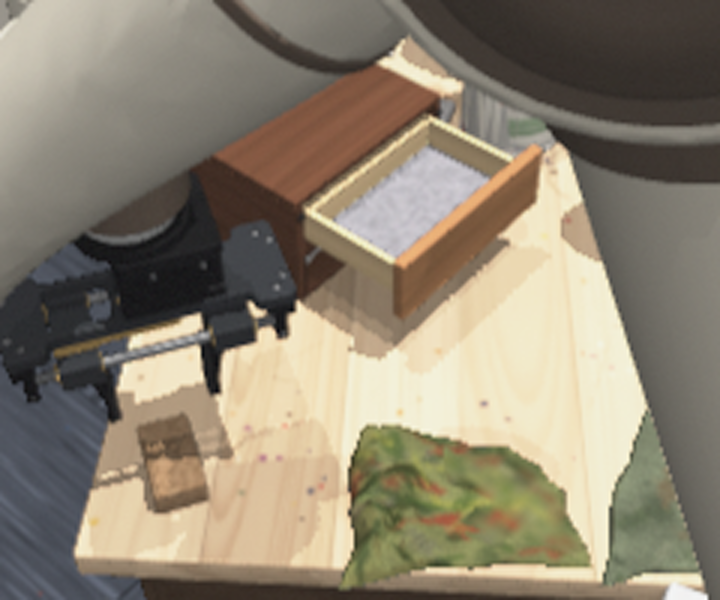

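The drawer is out: front edge at (360,368)–(608,438) in the top crop, with the cell empty. In the side crop the block at (172,462) lies between the two fingers.

{"fn": "step_arm", "kwargs": {"commands": [[0,-1,-1,18,0,0,0],[0,-2,-2,36,0,0,0],[0,-2,-2,54,0,0,0],[0,-2,-2,70,0,0,0],[0,-2,-2,70,0,0,0]]}}

```text
time: 7.02
tcp_pos: [0.507, -0.0958, 0.0168]
eef_rot: [-0.001, 0.39, 0.921, -0.0]
contact_force: [-0.4, 0.0, -0.1]
grip_width: 0.0863
grip_force: 0.0
```

```bash
python3 - <<'E'
from h import *
go(.5133,-.0908,.005,134.2)
E
```

```text
t 7.02 shift mm [-0.9  8.  11.7] turn deg [-0.08 -0.09 -0.06] F [-0.38  0.03 -0.1 ] tcp [ 0.507  -0.0958  0.0168]
```

{"fn": "step_arm", "kwargs": {"commands": [[0,0,4,4,0,0,0],[0,-1,8,8,0,0,0],[0,-1,8,12,0,0,0],[0,-1,8,12,0,0,0],[0.3,-1,8,12,0,0,0]]}}

```text
time: 7.43
tcp_pos: [0.5148, -0.0901, 0.0069]
eef_rot: [0.0, 0.389, 0.921, 0.0]
contact_force: [0.1, 0.5, -0.0]
grip_width: 0.0845
grip_force: 0.0
```

{"fn": "step_arm", "kwargs": {"commands": [[0.5,0,0,0,0,0,0],[0.7,0,0,0,0,0,0],[1,0,0,0,0,0,0],[1,0,0,0,0,0,0],[1,0,0,0,0,0,0]]}}

```text
time: 7.85
tcp_pos: [0.5145, -0.0901, 0.0067]
eef_rot: [0.0, 0.389, 0.921, 0.0]
contact_force: [-0.3, 0.6, -0.5]
grip_width: 0.0547
grip_force: 0.0
```

{"fn": "step_arm", "kwargs": {"commands": [[1,0,0,0,0,0,0],[1,0,0,0,0,0,0],[1,0,0,-3,0,0,0],[1,0,0,-15,0,0,0],[1,0,0,-30,0,0,0]]}}

```text
time: 8.27
tcp_pos: [0.5134, -0.0902, 0.036]
eef_rot: [-0.001, 0.389, 0.921, -0.001]
contact_force: [1.3, 0.5, -0.7]
grip_width: 0.0399
grip_force: 30.0
```

{"fn": "step_arm", "kwargs": {"commands": [[1,0,0,-30,0,0,0],[1,0,0,-60,0,0,0],[1,0,0,-90,0,0,0],[1,0,0,-120,0,0,0],[1,0,0,-130,0,0,0]]}}

```text
time: 8.68
tcp_pos: [0.5168, -0.0902, 0.1716]
eef_rot: [0.004, 0.388, 0.922, 0.002]
contact_force: [1.2, 0.7, 0.8]
grip_width: 0.04
grip_force: 30.0
```

```bash
python3 - <<'E'
from h import *
d=optics.get_image("top")
A=ray(d,(243.2,248.8),.115); B=ray(d,(342.4,276.4),.115); v=(A-B)[:2]; m=(A+B)[:2]/2; v/=np.linalg.norm(v); x=np.array([v[1],-v[0]])
print(A,B,np.linalg.norm(A-B),"yaw",np.degrees(np.arctan2(x[1],x[0])),"front",m,"cell",m+.061*x)
go(.434,-.362,.17,164.4)
d=optics.get_image("side"); p=d["pixels"][120:340,130:330,::-1]; cv2.imwrite("pics/s3.png",cv2.resize(p,None,fx=2.5,fy=2.5,interpolation=cv2.INTER_CUBIC))
E
```

```text
[ 0.39961903 -0.26134186  0.115     ] [ 0.3541084  -0.43523466  0.115     ] 0.179749612186574 yaw -14.666306202671102 front [ 0.37686371 -0.34828826] cell [ 0.43587614 -0.3637328 ]
t 8.73 shift mm [-136.6 -249.3    0.8] turn deg [  0.28   0.47 -30.1 ] F [ 0.28 -0.15  0.69] tcp [ 0.517  -0.0901  0.1717]
```

View pics/s3.png

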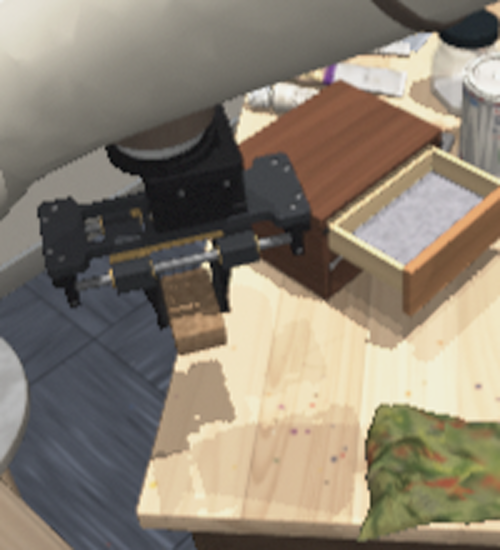

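The block is held level between the pads at (195,310), with the drawer open. Next I'll carry it over to the drawer.

{"fn": "step_arm", "kwargs": {"commands": [[1,-15,-25,0,0,0,-6],[1,-30,-52,0,0,0,-12],[1,-44,-80,0,0,0,-18],[1,-58,-108,0,0,0,-24],[1,-73,-134,0,0,0,-30]]}}

```text
time: 9.2
tcp_pos: [0.4672, -0.2366, 0.1643]
eef_rot: [-0.002, 0.134, 0.991, 0.0]
contact_force: [0.8, -0.4, -0.3]
grip_width: 0.0395
grip_force: 30.0
```

```bash
python3 - <<'E'
from h import *
go(.435,-.363,.15,165)
E
```

```text
t 9.2 shift mm [  -2.7 -130.4   14.2] turn deg [ 0.02 -0.26 -0.46] F [ 0.76 -0.43 -0.27] tcp [ 0.4672 -0.2366  0.1643]
```

{"fn": "step_arm", "kwargs": {"commands": [[1,0,-32,0,0,0,-0.5],[1,-1,-64,0,0,0,-0.5],[1,-2,-96,0,0,0,-0.5],[1,-3,-130,10,0,0,-0.5],[1,-3,-130,14,0,0,-0.5]]}}

```text
time: 9.62
tcp_pos: [0.4343, -0.3652, 0.1491]
eef_rot: [-0.002, 0.135, 0.991, 0.001]
contact_force: [-0.4, 0.5, -0.4]
grip_width: 0.04
grip_force: 30.0
```

{"fn": "step_arm", "kwargs": {"commands": [[1,0,0,0,0,0,0],[1,0,0,0,0,0,0],[1,0,0,0,0,0,0],[1,0,0,0,0,0,0],[1,0,0,0,0,0,0]]}}

```text
time: 10.03
tcp_pos: [0.4376, -0.3609, 0.1528]
eef_rot: [0.0, 0.132, 0.991, -0.0]
contact_force: [0.3, 0.1, -0.9]
grip_width: 0.0398
grip_force: 30.0
```

```bash
python3 - <<'E'
from h import *
go(.435,-.363,.080,165)
d=optics.get_image("side"); p=d["pixels"][120:280,200:360,::-1]; a=cv2.resize(p,(400,400),interpolation=cv2.INTER_CUBIC)
d=optics.get_image("top"); p=d["pixels"][170:330,210:370,::-1]; b=cv2.resize(p,(400,400),interpolation=cv2.INTER_CUBIC)
cv2.imwrite("pics/c4.png",np.hstack([a,b]))
E
```

```text
t 10.03 shift mm [ 2.  -2.7 72.8] turn deg [ 0.    0.03 -0.16] F [ 0.28  0.11 -0.88] tcp [ 0.4376 -0.3609  0.1528]
```

View pics/c4.png

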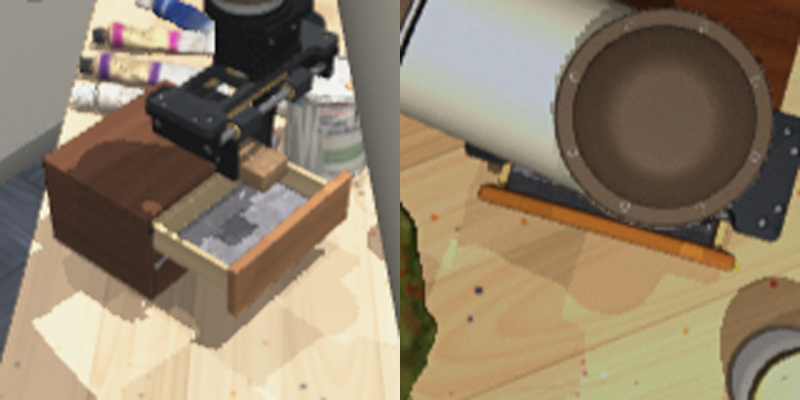

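The block hangs over the drawer (side crop (262,165), with the cell around (245,215)), and the tool is centred between the drawer's side walls. I'll lower it.

{"fn": "step_arm", "kwargs": {"commands": [[1,2,-3,10,0,0,0],[1,2,-3,28,0,0,0],[1,2,-3,46,0,0,0],[1,2,-3,60,0,0,0],[1,2,-3,66,0,0,0]]}}

```text
time: 10.55
tcp_pos: [0.4328, -0.3633, 0.0839]
eef_rot: [-0.002, 0.133, 0.991, 0.001]
contact_force: [-0.2, -0.4, -0.6]
grip_width: 0.0397
grip_force: 30.0
```

{"fn": "step_arm", "kwargs": {"commands": [[1,0,0,1,0,0,0],[1,0,0,2,0,0,0],[1,0,0,3,0,0,0],[1,0,0,4,0,0,0],[1,0,0,5,0,0,0]]}}

```text
time: 10.97
tcp_pos: [0.4348, -0.3644, 0.0823]
eef_rot: [0.001, 0.133, 0.991, -0.0]
contact_force: [0.4, 0.3, -0.2]
grip_width: 0.0397
grip_force: 30.0
```

{"fn": "step_arm", "kwargs": {"commands": [[1,0,0,0.7,0,0,0],[1,0,0,1.4,0,0,0],[1,0,0,2,0,0,0],[1,0,0,2,0,0,0],[1,0,0,2,0,0,0]]}}

```text
time: 11.38
tcp_pos: [0.4343, -0.3642, 0.0795]
eef_rot: [-0.0, 0.133, 0.991, -0.0]
contact_force: [0.4, 0.5, -0.2]
grip_width: 0.0399
grip_force: 30.0
```

{"fn": "step_arm", "kwargs": {"commands": [[1,0,0,0.5,0,0,0],[1,0,0,1,0,0,0],[1,0,0,1.5,0,0,0],[1,0,0,1.5,0,0,0],[1,0,0,1.5,0,0,0]]}}

```text
time: 11.8
tcp_pos: [0.4343, -0.3642, 0.078]
eef_rot: [-0.0, 0.133, 0.991, 0.0]
contact_force: [-0.0, -0.4, -0.2]
grip_width: 0.0398
grip_force: 30.0
```

{"fn": "step_arm", "kwargs": {"commands": [[1,0,0,0.4,0,0,0],[1,0,0,0.8,0,0,0],[1,0,0,1.2,0,0,0],[1,0,0,1.2,0,0,0],[1,0,0,1.2,0,0,0]]}}

```text
time: 12.22
tcp_pos: [0.4345, -0.3643, 0.0777]
eef_rot: [0.0, 0.133, 0.991, -0.0]
contact_force: [-1.8, 1.4, 5.6]
grip_width: 0.0398
grip_force: 30.0
```

{"fn": "step_arm", "kwargs": {"commands": [[1,0,0,0.4,0,0,0],[1,0,0,0.8,0,0,0],[1,0,0,1,0,0,0],[1,0,0,1,0,0,0],[1,0,0,1,0,0,0]]}}

```text
time: 12.63
tcp_pos: [0.4351, -0.3644, 0.0777]
eef_rot: [0.001, 0.132, 0.991, -0.0]
contact_force: [-0.5, 2.6, 8.0]
grip_width: 0.0397
grip_force: 30.0
```

The block is on the floor, so I'll ease off, open and rise.

{"fn": "step_arm", "kwargs": {"commands": [[1,0,0,-1,0,0,0],[1,0,0,-1.5,0,0,0],[0.8,0,0,-1.5,0,0,0],[0.5,0,0,-1.5,0,0,0],[0.2,0,0,-1.5,0,0,0]]}}

```text
time: 13.05
tcp_pos: [0.434, -0.3641, 0.0769]
eef_rot: [-0.0, 0.133, 0.991, 0.0]
contact_force: [0.0, 0.2, -0.2]
grip_width: 0.0447
grip_force: 0.0
```

{"fn": "step_arm", "kwargs": {"commands": [[0.2,0,0,0,0,0,0],[0.2,0,0,0,0,0,0],[0.2,0,0,0,0,0,0],[0.2,0,0,0,0,0,0],[0.2,0,0,0,0,0,0]]}}

```text
time: 13.47
tcp_pos: [0.4343, -0.3642, 0.0772]
eef_rot: [-0.0, 0.133, 0.991, 0.0]
contact_force: [0.3, 0.8, -0.3]
grip_width: 0.0682
grip_force: 0.0
```

{"fn": "step_arm", "kwargs": {"commands": [[0.2,0,0,-8,0,0,0],[0.2,0,0,-25,0,0,0],[0.2,0,0,-50,0,0,0],[0.2,0,0,-80,0,0,0],[0.2,0,0,-90,0,0,0]]}}

```text
time: 13.88
tcp_pos: [0.4363, -0.3656, 0.1725]
eef_rot: [0.004, 0.132, 0.991, -0.002]
contact_force: [-0.7, -0.5, 0.7]
grip_width: 0.0697
grip_force: 0.0
```

{"fn": "step_arm", "kwargs": {"commands": [[1,35,0,0,0,0,0],[1,70,0,0,0,0,0],[1,105,0,0,0,0,0],[1,115,0,0,0,0,0],[1,115,0,0,0,0,0]]}}

```text
time: 14.3
tcp_pos: [0.3209, -0.3331, 0.168]
eef_rot: [0.0, 0.133, 0.991, 0.0]
contact_force: [-0.5, -0.3, -0.9]
grip_width: 0.0444
grip_force: 0.0
```

```bash
python3 - <<'E'
from h import *
go(.377-.05*.966,-.348+.05*.259,.087,165)
d=optics.get_image("side"); p=d["pixels"][120:280,200:360,::-1]; a=cv2.resize(p,(400,400),interpolation=cv2.INTER_CUBIC)
d=optics.get_image("top"); p=d["pixels"][150:310,220:380,::-1]; b=cv2.resize(p,(400,400),interpolation=cv2.INTER_CUBIC)
cv2.imwrite("pics/c5.png",np.hstack([a,b]))
E
```

```text
t 14.3 shift mm [-8.   0.2 81. ] turn deg [ 0.02  0.02 -0.32] F [-0.51 -0.3  -0.92] tcp [ 0.3209 -0.3331  0.168 ]
```

View pics/c5.png

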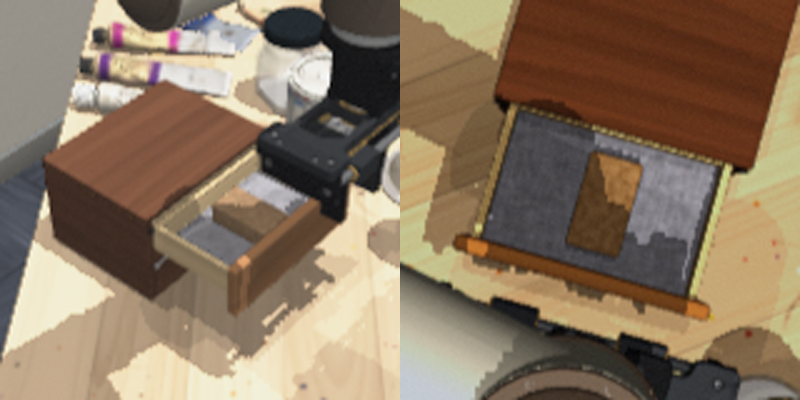

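The block lies flat in the cell: top crop (605,200), not over the walls. Next I'll go down in front of the drawer and press it shut.

{"fn": "step_arm", "kwargs": {"commands": [[1,-2,0,20,0,0,0],[1,-4,0,40,0,0,0],[1,-6,0,60,0,0,0],[1,-8,0,78,0,0,0],[1,-8,0,81,0,0,0]]}}

```text
time: 14.82
tcp_pos: [0.3312, -0.3356, 0.0834]
eef_rot: [-0.002, 0.133, 0.991, 0.001]
contact_force: [-0.4, 1.1, -0.7]
grip_width: 0.0041
grip_force: 0.0
```

{"fn": "step_arm", "kwargs": {"commands": [[1,-5,0,0,0,0,0],[1,-10,0,0,0,0,0],[1,-15,0,0,0,0,0],[1,-20,0,0,0,0,0],[1,-24,0,0,0,0,0]]}}

```text
time: 15.23
tcp_pos: [0.3557, -0.3429, 0.0873]
eef_rot: [0.001, 0.133, 0.991, -0.0]
contact_force: [-0.3, -0.8, 0.0]
grip_width: 0.0003
grip_force: 0.0
```

{"fn": "step_arm", "kwargs": {"commands": [[1,-4,0,0,0,0,0],[1,-8,0,0,0,0,0],[1,-12,0,0,0,0,0],[1,-16,0,0,0,0,0],[1,-20,0,0,0,0,0]]}}

```text
time: 15.65
tcp_pos: [0.373, -0.3474, 0.0862]
eef_rot: [-0.001, 0.133, 0.991, 0.0]
contact_force: [-2.4, 0.3, 2.6]
grip_width: 0.0009
grip_force: 1.4
```

{"fn": "step_arm", "kwargs": {"commands": [[1,-4,0,0,0,0,0],[1,-8,0,0,0,0,0],[1,-12,0,0,0,0,0],[1,-16,0,0,0,0,0],[1,-20,0,0,0,0,0]]}}

```text
time: 16.07
tcp_pos: [0.393, -0.3528, 0.0863]
eef_rot: [-0.0, 0.133, 0.991, 0.0]
contact_force: [-3.6, 1.0, 1.8]
grip_width: 0.0004
grip_force: 1.7
```

```bash
python3 - <<'E'
from h import *
go(.4533,-.3658,.0854,165)
E
```

```text
t 16.07 shift mm [-61.6   3.4   0.8] turn deg [ 0.01 -0.04 -0.25] F [-3.56  1.03  1.77] tcp [ 0.393  -0.3528  0.0863]
```

{"fn": "step_arm", "kwargs": {"commands": [[1,-4,0,0,0,0,0],[1,-8,0,0,0,0,0],[1,-12,0,0,0,0,0],[1,-16,0,0,0,0,0],[1,-20,0,0,0,0,0]]}}

```text
time: 16.48
tcp_pos: [0.4123, -0.3581, 0.0862]
eef_rot: [-0.0, 0.133, 0.991, 0.0]
contact_force: [-4.0, 2.5, 2.2]
grip_width: 0.0007
grip_force: 2.0
```

{"fn": "step_arm", "kwargs": {"commands": [[1,-4,0,0,0,0,0],[1,-8,0,0,0,0,0],[1,-12,0,0,0,0,0],[1,-15,0,0,0,0,0],[1,-18,0,0,0,0,0]]}}

```text
time: 16.9
tcp_pos: [0.4297, -0.3628, 0.0862]
eef_rot: [-0.0, 0.133, 0.991, 0.0]
contact_force: [-4.8, 1.8, 2.6]
grip_width: 0.0004
grip_force: 2.2
```

{"fn": "step_arm", "kwargs": {"commands": [[1,-2,0,0,0,0,0],[1,-4,0,0,0,0,0],[1,-6,0,0,0,0,0],[1,-8,0,0,0,0,0],[1,-10,0,0,0,0,0]]}}

```text
time: 17.32
tcp_pos: [0.4391, -0.3654, 0.0863]
eef_rot: [-0.0, 0.133, 0.991, 0.0]
contact_force: [-3.2, 3.3, 1.2]
grip_width: 0.0002
grip_force: 2.3
```

{"fn": "step_arm", "kwargs": {"commands": [[1,-1,0,0,0,0,0],[1,-2,0,0,0,0,0],[1,-3,0,0,0,0,0],[1,-4,0,0,0,0,0],[1,-4,0,0,0,0,0]]}}

```text
time: 17.73
tcp_pos: [0.4432, -0.3665, 0.0862]
eef_rot: [0.0, 0.133, 0.991, 0.0]
contact_force: [-3.9, 3.1, 1.3]
grip_width: 0.0005
grip_force: 2.0
```

```bash
python3 - <<'E'
from h import *
go(.4533,-.3658,.0854,165)
E
```

```text
t 17.73 shift mm [-9.6  3.4  0.8] turn deg [ 0.01  0.   -0.25] F [-3.89  3.15  1.26] tcp [ 0.4432 -0.3665  0.0862]
```

{"fn": "step_arm", "kwargs": {"commands": [[1,-0.8,0,0,0,0,0],[1,-1.6,0,0,0,0,0],[1,-2.4,0,0,0,0,0],[1,-3,0,0,0,0,0],[1,-3,0,0,0,0,0]]}}

```text
time: 18.15
tcp_pos: [0.4459, -0.3672, 0.0863]
eef_rot: [-0.0, 0.133, 0.991, 0.0]
contact_force: [-4.2, 2.9, 1.8]
grip_width: 0.0004
grip_force: 2.1
```

{"fn": "step_arm", "kwargs": {"commands": [[1,-0.5,0,0,0,0,0],[1,-1,0,0,0,0,0],[1,-1.5,0,0,0,0,0],[1,-2,0,0,0,0,0],[1,-2,0,0,0,0,0]]}}

```text
time: 18.57
tcp_pos: [0.4476, -0.3677, 0.0862]
eef_rot: [-0.0, 0.133, 0.991, 0.0]
contact_force: [-3.4, 3.9, 1.7]
grip_width: 0.0005
grip_force: 2.3
```

{"fn": "step_arm", "kwargs": {"commands": [[1,-0.5,0,0,0,0,0],[1,-1,0,0,0,0,0],[1,-1.5,0,0,0,0,0],[1,-2,0,0,0,0,0],[1,-2,0,0,0,0,0]]}}

```text
time: 18.98
tcp_pos: [0.4494, -0.3682, 0.0862]
eef_rot: [-0.0, 0.133, 0.991, 0.0]
contact_force: [-5.3, 4.1, 2.7]
grip_width: 0.0004
grip_force: 2.5
```

{"fn": "step_arm", "kwargs": {"commands": [[1,-0.4,0.1,0,0,0,0],[1,-0.8,0.2,0,0,0,0],[1,-1.2,0.3,0,0,0,0],[1,-1.5,0.4,0,0,0,0],[1,-1.5,0.4,0,0,0,0]]}}

```text
time: 19.4
tcp_pos: [0.4508, -0.3686, 0.0862]
eef_rot: [-0.001, 0.133, 0.991, -0.0]
contact_force: [-5.1, 2.8, 2.1]
grip_width: 0.0008
grip_force: 2.5
```

{"fn": "step_arm", "kwargs": {"commands": [[1,-0.3,0.1,0,0,0,0],[1,-0.6,0.1,0,0,0,0],[1,-0.9,0.2,0,0,0,0],[1,-1.2,0.2,0,0,0,0],[1,-1.2,0.2,0,0,0,0]]}}

```text
time: 19.82
tcp_pos: [0.4513, -0.3687, 0.0863]
eef_rot: [-0.001, 0.133, 0.991, 0.0]
contact_force: [-6.5, 2.7, 2.4]
grip_width: 0.0005
grip_force: 3.1
```

{"fn": "step_arm", "kwargs": {"commands": [[1,-0.2,0,0,0,0,0],[1,-0.4,0,0,0,0,0],[1,-0.6,0,0,0,0,0],[1,-0.8,0,0,0,0,0],[1,-0.8,0,0,0,0,0]]}}

```text
time: 20.23
tcp_pos: [0.4515, -0.3687, 0.0863]
eef_rot: [-0.002, 0.133, 0.991, 0.0]
contact_force: [-6.7, 3.3, 4.5]
grip_width: 0.0008
grip_force: 3.8
```

{"fn": "step_arm", "kwargs": {"commands": [[1,-0.2,0,0,0,0,0],[1,-0.4,0,0,0,0,0],[1,-0.6,0,0,0,0,0],[1,-0.8,0,0,0,0,0],[1,-0.8,0,0,0,0,0]]}}

```text
time: 20.65
tcp_pos: [0.4516, -0.3687, 0.0863]
eef_rot: [-0.003, 0.133, 0.991, 0.0]
contact_force: [-8.6, 2.6, 4.3]
grip_width: 0.0004
grip_force: 4.5
```

About 9 N and no further movement, so this is the stop. I'll let go and check.

{"fn": "step_arm", "kwargs": {"commands": [[1,10,0,0,0,0,0],[1,30,0,0,0,0,0],[1,65,0,0,0,0,0],[1,100,0,0,0,0,0],[1,130,0,-25,0,0,0]]}}

```text
time: 21.07
tcp_pos: [0.3258, -0.3334, 0.1082]
eef_rot: [-0.002, 0.133, 0.991, 0.001]
contact_force: [0.2, -0.3, 0.6]
grip_width: 0.0006
grip_force: 0.0
```

{"fn": "step_arm", "kwargs": {"commands": [[1,0,0,-35,0,0,0],[1,0,0,-70,0,0,0],[1,0,0,-70,0,0,0],[1,0,0,-70,0,0,0],[1,0,0,-70,0,0,0]]}}

```text
time: 21.48
tcp_pos: [0.3296, -0.3352, 0.1818]
eef_rot: [0.002, 0.133, 0.991, -0.001]
contact_force: [-0.1, 0.4, -0.1]
grip_width: 0.0003
grip_force: 0.0
```

{"fn": "step_arm", "kwargs": {"commands": [[1,0,0,0,0,0,0],[1,0,0,0,0,0,0],[1,0,0,0,0,0,0],[1,0,0,0,0,0,0],[1,0,0,0,0,0,0]]}}

```text
time: 21.9
tcp_pos: [0.3286, -0.3347, 0.1808]
eef_rot: [-0.0, 0.133, 0.991, 0.0]
contact_force: [-0.1, -0.6, -0.1]
grip_width: 0.0003
grip_force: 0.0
```

```bash
python3 - <<'E'
from h import *
d=optics.get_image("side"); p=d["pixels"][120:280,200:360,::-1]; a=cv2.resize(p,(400,400),interpolation=cv2.INTER_CUBIC)
d=optics.get_image("top"); p=d["pixels"][90:290,230:430,::-1]; b=cv2.resize(p,(400,400),interpolation=cv2.INTER_CUBIC)
cv2.imwrite("pics/c6.png",np.hstack([a,b]))
print(env.read_state()["contact_force"],env.read_state()["time"])
E
```

```text
[-0.03690355  0.40233979 -0.06397443] 22.0
```

View pics/c6.png

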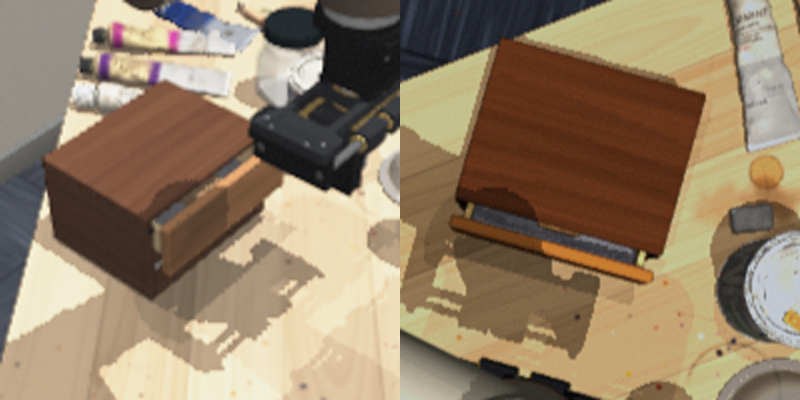

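The drawer is latched shut: the front at (450,222)–(652,280) in the top crop shows the same small gap as at the start. It has stayed shut for over a second, and the tin and rubber haven't moved.

```bash
python3 -c "
from cell import env
print(env.job_done())"
```

```text
the job is handed in; nothing more can be done
None
```

The cork block is lying flat in the drawer and the drawer is latched shut; I pressed the front with no more than about 11 N by the readings, left the tin and rubber where they were, and handed the job in at 22 s.

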